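Lock the cask strap with its hairpin clip

TASK

The strap of the small tasting cask is hooked on its pin but not locked. Take the large hairpin spring clip from the table, push it mouth first, sideways and uphill, gently and without forcing it, over the neck of the strap pin until it has snapped fully home round the neck, and let go of it there. The pin has play in its slot and gives way before the clip snaps; leave the small clip, the bottle, the wineglass and the upright cork alone.

Things in the scene. Friction and masses are not known exactly. Their poses are not given: they have to be found in the camera images.
- clip_grip (a point): Large hairpin clip of grey spring steel strip (8 mm high on edge, 4 mm thick), 86 mm long, about 60 g, lying flat. This point: middle of its rigid closed end, half-way up (4 mm over its underside). Two straight sides, 20 mm over their outsides (the width to grip), run 16 mm behind and 24 mm ahead of it. x: along the clip to its open mouth; z: normal to its flat plane, up as it lies; y across.
- clip_eye (a point): Centre of the same clip's eye, 30 mm ahead (+x) of clip_grip, same axes: where the pin's neck sits when the clip is home. The two springy legs pinch to a 9 mm gap (the bulges) 10 mm ahead of the eye. Pushing them over the neck takes roughly 8 to 14 N, then they snap shut and the push drops; the rigid sides stop the neck from going deeper.
- clip_mouth (a point): Middle of the same clip's open mouth, 30 mm ahead of the eye, same axes; the legs flare to 26 mm apart here.
- pin_groove (a point): Middle of the neck of the steel strap pin that stands square on the sloping bracket: a shank 16 mm in diameter and 15 mm long, 21.5 mm above the slope's face. z: the pin's axis, 35 degrees off vertical, upward; x: uphill along the slope to the cask, the way the clip is pushed on; y: level, across. Moves with the pin, which slides in a slot (see pin_head).
- pin_head (a point): Top of the same pin's round head, 16.5 mm along +z from pin_groove, same axes. The head is 26 mm in diameter, the collar under the neck 28 mm: the clip's strip goes between them, its plane square to the pin. A push of about 3 N slides the pin uphill by 6 to 40 mm (different each time) to its stop; only then do the clip's legs spread and snap.
- cask_stand: Fixed stand: base plate, 60 mm wide grey bracket sloping at 35 degrees, and behind it an oak cask (160 mm diameter, 200 mm long, lying across, centre 145 mm along x and 105 mm up, top 185 mm up). Origin on the table below the bracket's middle, where the slope is 100 mm high; the slope runs about 75 mm downhill and 50 mm uphill from there. x: from bracket to cask; z up.
- small_clip: A hairpin clip of the same shape but 52 mm long, 6 mm high: too small for the pin, leave it lying. Origin at the centre of its eye on its underside.
- bottle: Green wine bottle, 74 mm diameter, 290 mm tall, upright; origin at the centre of its foot.
- wineglass: Wineglass, 74 mm diameter, 195 mm tall, upright; origin at the centre of its foot.
- cork: Cork standing upright, 24 mm diameter, 45 mm tall; origin at the centre of its foot.
Not all that is in view belongs to the job. What is shaped like the part that bears clip_grip but orange or red is not meant.

How it is judged:
By the outcome, as a careful person would: the job done as asked, in the order asked, and still so for the second after the job is handed in, with the robot touching nothing.
It also fails if it takes over 45 s, if anything falls off the work surface, if the arm or the gripper's body presses on something with over 40 N, if the wrist force passes 120 N, or if a joint passes its speed limit or range.

ROBOT

A 6-joint arm with a two-finger parallel gripper is mounted at the origin on the work surface. World frame = base frame: x ahead of the robot, y to its left, z up, the work surface at z = 0. Lengths are in m, angles in degrees, forces in N, time in s.
With the tool pointing down it reaches from about 0.3 to 0.75 m from the base axis. Payload 8.5 kg.
Tool frame: the origin (TCP) lies between the finger pads; the fingertips stand env.finger_overhang ahead of it and the grasp point (between the pads) lies 2 mm behind it (env.finger_overhang is the distance from the TCP to the fingertips, in m); z points along the fingers, y is the line along which they close (so a half turn about z gives the same grasp; the last joint's range is limited). The gripper opens to 85 mm and grips with 20 to 120 N. Pads are 22 mm wide; open, the fingers measure 114 mm over their backs; the gripper's body (76 mm by 85 mm) begins 54 mm behind the grasp point. The pads swing forward as they close: fully open they stand 13 mm farther back than shut.
Start: joints at [55.674, 21.807, 74.336, -0, 83.858, -12.336], TCP at [0.206, 0.51, 0.228] pointing down, gripper open.
Joint ranges: [-178.18, 178.18], [-50.72, 133.34], [12.68, 142.11], [-81.47, 261.47], [9.98, 163.14], [-165.26, 165.26]. Speed limits (degrees/s): [136.94, 136.94, 180, 180, 180, 180].

INTERFACE

Orientations are given as a 3x3 rotation matrix whose columns are the frame's x, y, z axes.
In Python, from rig import env gives the robot as it stands. The module is installed in compiled form; this text tells all that it offers.
- The arm moves only by the tool jog_arm, never from a script. Its arguments are lists of equal length, an entry for each row: "hand": the finger opening in m, from 0 to 0.0854; "travel": the shift along the world's x, y, z in m, a list of three; "yaw": the turn about the world's z in rad. A call has exactly 5 rows; each row shifts and turns the commanded pose from where the row before left it; what a row does not reach is not made up. A row lasts 1/8 s, in which the tool goes at most 62.5 mm and 10.7 degrees, less where a joint would pass 70% of its speed; a pose out of reach is approached as far as the arm can. A call is refused whole if a number of a shift passes 0.0625 or a number of a turn 0.188, either way. A call with a gripper value outside its range is refused whole. The fingers move at their own pace and stop on an object; "grip_force" is the grip in N (left out, the last holds). Time passes only in rows, so rows that do not move let the fingers close, or fill a call up. It gives the time, the measured TCP pose, the force, the opening and the grip force at its end, in the units of the state.
- env.observe(): the state, without advancing time (a new reading comes with each control period).
- env.get_image(name): name is "side" or "top" or "wrist"; returns the picture (400x640x3 uint8, red, green, blue); there is no depth.
- env.calibration(name): a dict with "fx", "fy", "cx", "cy" (pixels), "position" and "rotation" of the camera in the world; the wrist camera has in their place "hand_eye" (4x4, takes a point from camera to tool coordinates, whose origin is the TCP and whose axes are the flange's). Camera axes: x right, y down, z forward; pixel columns grow to the right and rows downward; lengths in m; the calibration is good to about 2 mm. A picture is of the moment at which its call begins: read the wrist's pose just before it. calibration takes no time and is no camera call.
- env.close_job(): hands the job in; it is judged then, once.
The state is a dict: "time_s": time; "q": joint angles; "qvel": joint speeds; "joint_efforts": joint torques, N m; "position": TCP position; "tool_rot": TCP orientation; "ft_force": force on the tool from outside, world axes, zero at the start; "wrist_torque": the same for the moment, N m; "grip_width": finger opening in m; "gripper_force": force on a finger pad.
Only numpy, scipy, OpenCV 4.12 (cv2) and the standard library are available. Lean on these libraries where they do the work, as an engineer would, in place of code of your own. Each camera call takes 0.05 s, during which the arm holds its last target. There are 200 camera calls.

## Working session

There is one attempt and no reset: what is moved stays moved. The work goes in short steps, Python scripts to look and compute and a tool call to move; the robot and the scene stay as the last step left them, time stands still between calls to the robot, and variables do not carry over. Pictures are saved under pics/ and viewed, at most 10 in all, crops included, and the job is handed in when it is done.

Besides the shell and the picture viewer there is one more tool, called after "Call:" in YAML: its name, and indented under it one key for each argument. jog_arm: Moves the arm, as the interface text tells. Its arguments: {"type":"object","properties":{"hand":{"type":"array"},"travel":{"type":"array"},"yaw":{"type":"array"},"grip_force":{"type":"number"}},"required":["hand","travel","yaw"]}

```bash
mkdir -p pics; cat > h.py <<'E'
import numpy as np,cv2
from rig import env
def snap(n,f):
    s=env.observe(); im=env.get_image(n); cv2.imwrite('pics/'+f,im[:,:,::-1]); return s,im
E
python3 - <<'E'
from h import *
a=snap('side','s0.png');b=snap('top','t0.png')
for n in('side','top','wrist'):print(n,env.calibration(n))
s=env.observe();print(s['time_s'],s['position'],s['tool_rot'],env.finger_overhang)
E
```

```text
side {'fx': 454.8488276218869, 'fy': 454.8488276218869, 'cx': 315.12149296818114, 'cy': 193.11322910469218, 'position': array([ 0.51953871, -0.71146506,  0.81008007]), 'rotation': array([[ 0.99636136, -0.06684264,  0.05287811],
       [-0.084181  , -0.67479479,  0.73318862],
       [-0.01332639, -0.73497215, -0.67796634]])}
top {'fx': 503.6513658145451, 'fy': 503.6513658145451, 'cx': 304.4316821532033, 'cy': 201.60798607111437, 'position': array([0.45132041, 0.04938805, 1.42611202]), 'rotation': array([[ 0.00899692, -0.99616714,  0.08700625],
       [-0.9999508 , -0.00932628, -0.00337974],
       [ 0.00417823, -0.08697156, -0.99620203]])}
wrist {'fx': 284.30633912099336, 'fy': 284.30633912099336, 'cx': 320.5707070021787, 'cy': 199.6505861822033, 'hand_eye': array([[ 1.63147372e-03, -9.62101569e-01, -2.72686467e-01,
         6.93536860e-02],
       [ 9.99998650e-01,  1.51582984e-03,  6.34755555e-04,
        -6.09651047e-04],
       [-1.97353033e-04, -2.72687134e-01,  9.62102743e-01,
        -1.46094376e-01],
       [ 0.00000000e+00,  0.00000000e+00,  0.00000000e+00,
         1.00000000e+00]])}
0.1 [0.20580694 0.50975621 0.22728244] [[-9.27233881e-01  3.74482049e-01 -7.25111520e-04]
 [ 3.74482655e-01  9.27233294e-01 -1.07731892e-03]
 [ 2.68910946e-04 -1.27046829e-03 -9.99999157e-01]] 0.017
```

View pics/s0.png

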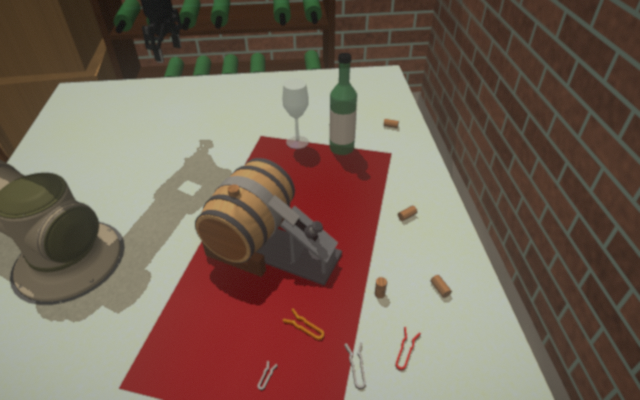

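View pics/t0.png

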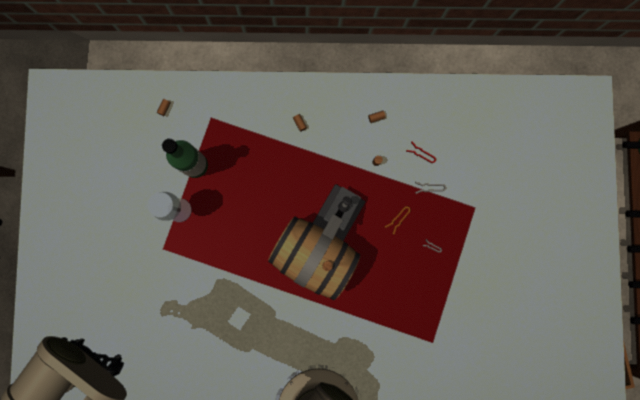

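```bash
python3 - <<'E'
from h import *
t=cv2.imread('pics/t0.png');s=cv2.imread('pics/s0.png')
a=cv2.resize(t[150:250,310:460],None,fx=5,fy=5,interpolation=cv2.INTER_CUBIC)
cv2.imwrite('pics/c1.png',a)
b=cv2.resize(s[180:300,230:380],None,fx=5,fy=5,interpolation=cv2.INTER_CUBIC)
cv2.imwrite('pics/c2.png',b)
E
```

```text
(no output)
```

View pics/c1.png

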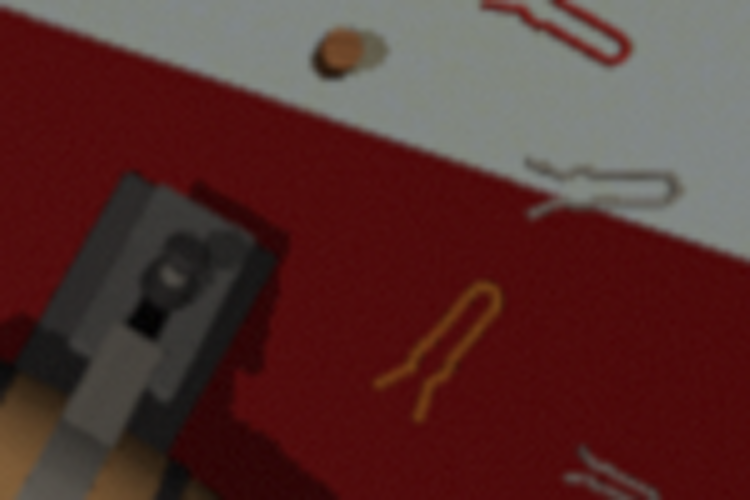

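View pics/c2.png

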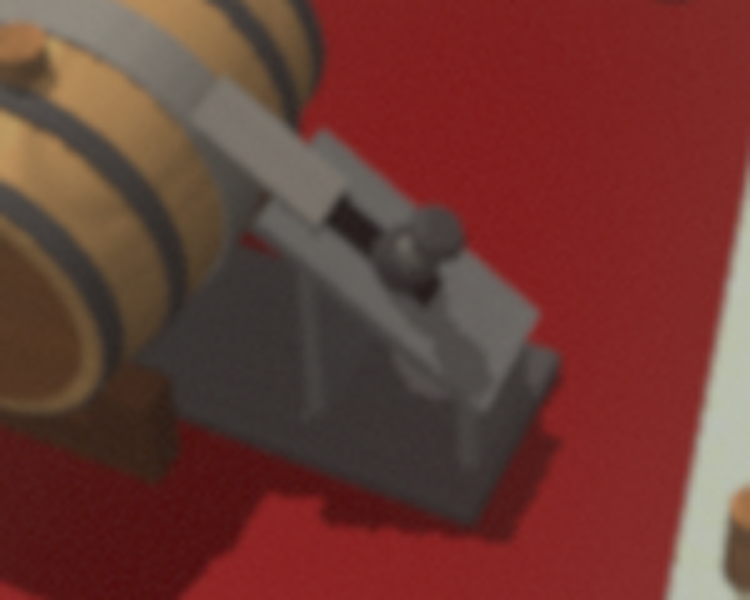

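```bash
cat >> h.py <<'E'
def ray(n,u,v,s=None):
    c=env.calibration(n)
    if n=='wrist':
        T=np.eye(4);T[:3,:3]=s['tool_rot'];T[:3,3]=s['position'];T=T@c['hand_eye'];R,p=T[:3,:3],T[:3,3]
    else: R,p=c['rotation'],np.array(c['position'])
    d=R@np.array([(u-c['cx'])/c['fx'],(v-c['cy'])/c['fy'],1]);return p,d
def atz(n,u,v,z,s=None):
    p,d=ray(n,u,v,s);return p+d*(z-p[2])/d[2]
def tri(r1,r2):
    (p,d),(q,e)=r1,r2;k=np.linalg.lstsq(np.c_[d,-e],q-p,rcond=None)[0]
    a,b=p+k[0]*d,q+k[1]*e;return (a+b)/2,np.linalg.norm(a-b)
def proj(n,X,s=None):
    c=env.calibration(n)
    if n=='wrist':
        T=np.eye(4);T[:3,:3]=s['tool_rot'];T[:3,3]=s['position'];T=T@c['hand_eye'];R,p=T[:3,:3],T[:3,3]
    else: R,p=c['rotation'],np.array(c['position'])
    x=R.T@(np.asarray(X)-p);return np.array([c['fx']*x[0]/x[2]+c['cx'],c['fy']*x[1]/x[2]+c['cy']])
E
python3 - <<'E'
from h import *
np.set_printoptions(precision=4,suppress=True)
T=lambda x,y:(310+x/5,150+y/5)
S=lambda x,y:(230+x/5,180+y/5)
r=atz('top',*T(683,188),.004);m=atz('top',*T(529,188),.004);print('clip rear,mouth',r,m,np.linalg.norm(r-m))
for t in [(170,268),(185,245),(222,247)]:
  for s in [(437,228),(408,255)]:
    print(t,s,tri(ray('top',*T(*t)),ray('side',*S(*s))))
for t,s in [((155,185),(485,408)),((255,240),(540,318)),((131,172),(472,520)),((278,255),(560,358))]:
    print('corner',tri(ray('top',*T(*t)),ray('side',*S(*s))), tri(ray('top',*T(*t)),ray('side',*S(*{(485,408):(540,318),(540,318):(485,408),(472,520):(560,358),(560,358):(472,520)}[s]))))
E
```

```text
clip rear,mouth [ 0.6193 -0.3595  0.004 ] [ 0.6185 -0.2718  0.004 ] 0.08769733652374864
(170, 268) (437, 228) (array([ 0.566 , -0.0586,  0.113 ]), np.float64(0.008436513315076838))
(170, 268) (408, 255) (array([ 0.5602, -0.0598,  0.0996]), np.float64(0.0052544907028582))
(185, 245) (437, 228) (array([ 0.5714, -0.0658,  0.1213]), np.float64(0.003520489115896147))
(185, 245) (408, 255) (array([ 0.5657, -0.0672,  0.1085]), np.float64(0.017169244206622365))
(222, 247) (437, 228) (array([ 0.5694, -0.0831,  0.1397]), np.float64(0.0022904406408651976))
(222, 247) (408, 255) (array([ 0.5639, -0.0846,  0.1274]), np.float64(0.015558200975072515))
corner (array([ 0.6049, -0.06  , -0.0043]), np.float64(0.02843350527568651)) (array([ 0.6142, -0.0557,  0.0477]), np.float64(0.0023193756698402014))
corner (array([ 0.593 , -0.1049,  0.1041]), np.float64(0.03039500654763785)) (array([ 0.5839, -0.1098,  0.0557]), np.float64(0.002982055871902023))
corner (array([ 0.6113, -0.0533, -0.0947]), np.float64(0.052278020837725786)) (array([ 0.6259, -0.0452,  0.0068]), np.float64(0.0015485544809443737))
corner (array([ 0.5928, -0.1188,  0.0947]), np.float64(0.04401152763607243)) (array([ 0.5784, -0.1288,  0.0044]), np.float64(0.0008639737788341875))
```

Call:
jog_arm:
  hand: [0.085, 0.085, 0.085, 0.085, 0.085]
  travel:
    - [0.02, -0.058, 0.01]
    - [0.02, -0.058, 0.01]
    - [0.02, -0.058, 0.01]
    - [0.02, -0.058, 0.01]
    - [0.02, -0.058, 0.01]
  yaw: [-0.1, -0.1, -0.1, -0.1, -0.1]

```text
time_s: 0.72
position: [0.306, 0.2182, 0.278]
tool_rot: [[-0.632, 0.775, 0.0], [0.775, 0.632, -0.0], [-0.0, -0.0, -1.0]]
ft_force: [1.4, 0.8, 0.3]
grip_width: 0.0849
gripper_force: 0.0
```

Call:
jog_arm:
  hand: [0.085, 0.085, 0.085, 0.085, 0.085]
  travel:
    - [0.025, -0.058, 0]
    - [0.025, -0.058, 0]
    - [0.025, -0.058, 0]
    - [0.025, -0.058, 0]
    - [0.025, -0.058, 0]
  yaw: [-0.1, -0.1, -0.1, -0.1, -0.1]

```text
time_s: 1.35
position: [0.4299, -0.0691, 0.2777]
tool_rot: [[-0.182, 0.983, -0.0], [0.983, 0.182, 0.0], [0.0, -0.0, -1.0]]
ft_force: [1.3, 1.4, 0.5]
grip_width: 0.0849
gripper_force: 0.0
```

Call:
jog_arm:
  hand: [0.085, 0.085, 0.085, 0.085, 0.085]
  travel:
    - [0.038, -0.054, 0]
    - [0.038, -0.054, 0]
    - [0.038, -0.054, -0.03]
    - [0.038, -0.054, -0.045]
    - [0.037, -0.054, -0.045]
  yaw: [-0.037, -0.037, -0.037, -0.037, -0.035]

```text
time_s: 1.98
position: [0.5939, -0.3019, 0.1798]
tool_rot: [[-0.003, 1.0, -0.0], [1.0, 0.003, 0.0], [0.0, -0.0, -1.0]]
ft_force: [1.3, 1.2, 0.6]
grip_width: 0.0847
gripper_force: 0.0
```

Call:
jog_arm:
  hand: [0.06, 0.06, 0.06, 0.06, 0.06]
  travel:
    - [0, 0, -0.02]
    - [0, 0, 0]
    - [0, 0, 0]
    - [0, 0, 0]
    - [0, 0, 0]
  yaw: [0, 0, 0, 0, 0]

```text
time_s: 2.6
position: [0.5933, -0.3003, 0.1624]
tool_rot: [[-0.004, 1.0, 0.001], [1.0, 0.004, -0.001], [-0.001, 0.001, -1.0]]
ft_force: [-0.2, 0.4, 0.6]
grip_width: 0.0599
gripper_force: 0.0
```

```bash
python3 - <<'E'
from h import *
s,im=snap('wrist','w1.png')
print(s['position'],s['tool_rot'][:,1],s['q'],proj('wrist',[.6193,-.3595,.004],s),proj('wrist',[.6185,-.2718,.004],s))
E
```

```text
[ 0.59327244 -0.30032585  0.16244621] [0.99998985 0.00432609 0.00125623] [-3.70266846e+01  3.61140329e+01  6.01308168e+01 -1.27822592e-03
  8.36637312e+01 -3.72743769e+01] [342.93549349 234.28269337] [344.4423767  158.11679018]
```

View pics/w1.png

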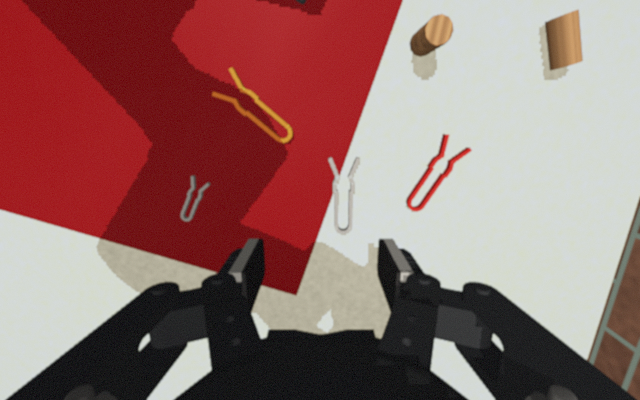

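Call:
jog_arm:
  hand: [0.045, 0.045, 0.045, 0.045, 0.045]
  travel:
    - [0.013, -0.021, -0.03]
    - [0.0127, -0.02, -0.03]
    - [0, 0, -0.03]
    - [0, 0, -0.02]
    - [0, 0, 0]
  yaw: [-0.004, 0, 0, 0, 0]

```text
time_s: 3.28
position: [0.6183, -0.341, 0.05]
tool_rot: [[-0.0, 1.0, -0.002], [1.0, 0.0, 0.002], [0.002, -0.002, -1.0]]
ft_force: [0.7, -0.3, -0.8]
grip_width: 0.0451
gripper_force: 0.0
```

```bash
python3 - <<'E'
from h import *
s,im=snap('wrist','w2.png')
print(s['position'],s['tool_rot'][:,1],s['ft_force'],proj('wrist',[.6193,-.3595,.004],s),proj('wrist',[.6185,-.2718,.004],s))
E
```

```text
[ 0.61826321 -0.34102311  0.05003066] [ 9.99997198e-01  4.25055202e-05 -2.36702869e-03] [ 0.72441228 -0.25510437 -0.83042781] [322.47142595 242.6879227 ] [321.71118004 118.38003281]
```

View pics/w2.png

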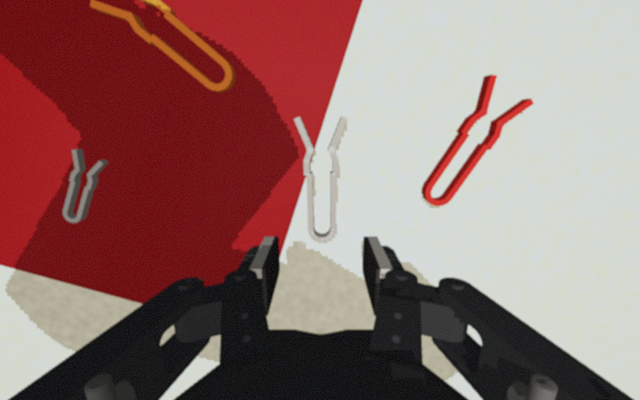

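Call:
jog_arm:
  hand: [0.045, 0.045, 0.045, 0.03, 0.01]
  travel:
    - [0.0005, -0.0005, -0.018]
    - [0, 0, -0.013]
    - [0, 0, 0]
    - [0, 0, 0]
    - [0, 0, 0]
  yaw: [0, 0, 0, 0, 0]
  grip_force: 40

```text
time_s: 3.95
position: [0.6196, -0.3422, 0.021]
tool_rot: [[-0.0, 1.0, 0.001], [1.0, 0.0, -0.001], [-0.001, 0.001, -1.0]]
ft_force: [0.5, -1.1, -0.0]
grip_width: 0.0129
gripper_force: 0.0
```

Call:
jog_arm:
  hand: [0.01, 0.01, 0.01, 0.01, 0.01]
  travel:
    - [0, 0, 0]
    - [0, 0, 0]
    - [0, 0, 0]
    - [0, 0, 0]
    - [0, 0, 0.02]
  yaw: [0, 0, 0, 0, 0]

```text
time_s: 4.58
position: [0.6186, -0.3415, 0.039]
tool_rot: [[0.0, 1.0, -0.003], [1.0, -0.0, 0.002], [0.002, -0.003, -1.0]]
ft_force: [0.0, 0.3, -0.2]
grip_width: 0.0103
gripper_force: 0.0
```

Call:
jog_arm:
  hand: [0.045, 0.045, 0.045, 0.045, 0.045]
  travel:
    - [0, 0, 0.01]
    - [0, 0, 0]
    - [0, 0, 0]
    - [0, 0, 0]
    - [0, 0, 0]
  yaw: [0, 0, 0, 0, 0]

```text
time_s: 5.2
position: [0.6192, -0.3419, 0.0499]
tool_rot: [[-0.0, 1.0, -0.001], [1.0, 0.0, 0.0], [0.0, -0.001, -1.0]]
ft_force: [-0.5, -0.2, 0.6]
grip_width: 0.0448
gripper_force: 0.0
```

```bash
python3 - <<'E'
from h import *
s,im=snap('wrist','w3.png')
print(s['position'],s['tool_rot'][:,1],s['ft_force'],proj('wrist',[.6193,-.3595,.004],s),proj('wrist',[.6185,-.2718,.004],s))
E
```

```text
[ 0.61921992 -0.34188492  0.04992013] [ 9.99999831e-01  3.11475983e-05 -5.79805818e-04] [-0.51295156 -0.19620138  0.55177333] [321.05851952 241.56797427] [320.11303683 116.89102194]
```

View pics/w3.png

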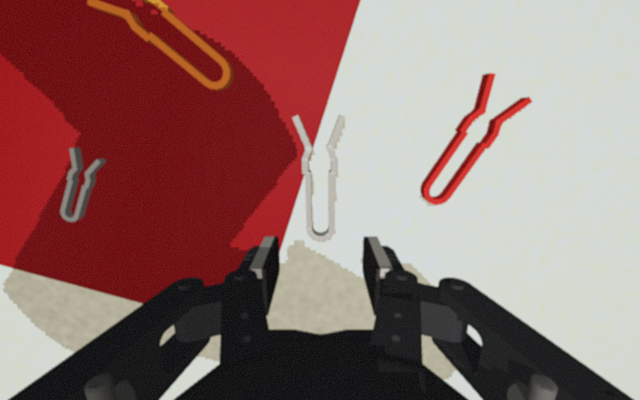

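```bash
python3 - <<'E'
from h import *
s=env.observe()
H=np.linalg.inv(env.calibration('wrist')['hand_eye']);c=env.calibration('wrist')
for z in(.017,.010,0):
  for x in(-.011,0,.011):
    p=H@np.array([x,.0225,z,1]);print(z,x,c['fx']*p[0]/p[2]+c['cx'],c['fy']*p[1]/p[2]+c['cy'])
E
```

```text
0.017 -0.011 356.77542919063103 250.96760690470094
0.017 0 357.42294682812695 234.71594641318637
0.017 0.011 358.0929718848093 217.8993855792312
0.01 -0.011 358.1893238640777 256.1355344951325
0.01 0 358.887772270685 239.32777478087718
0.01 0.011 359.61148380753934 221.91207234843952
0 -0.011 360.4127103495828 264.26223627739756
0 0 361.1952208009056 246.5925015390868
0 0.011 362.00777707107375 228.244307301485
```

Call:
jog_arm:
  hand: [0.028, 0.028, 0.028, 0.028, 0.028]
  travel:
    - [0, 0.0005, -0.015]
    - [0, 0, -0.015]
    - [0, 0, -0.001]
    - [0, 0, -0.001]
    - [0, 0, 0]
  yaw: [0, 0, 0, 0, 0]

```text
time_s: 5.88
position: [0.6196, -0.3416, 0.0188]
tool_rot: [[0.0, 1.0, 0.001], [1.0, -0.0, -0.0], [-0.0, 0.001, -1.0]]
ft_force: [-0.2, 0.3, 0.7]
grip_width: 0.0276
gripper_force: 0.0
```

Call:
jog_arm:
  hand: [0.028, 0.028, 0.028, 0.028, 0.028]
  travel:
    - [0, 0, -0.001]
    - [0, 0, -0.001]
    - [0, 0, -0.001]
    - [0, 0, 0]
    - [0, 0, 0]
  yaw: [0, 0, 0, 0, 0]

```text
time_s: 6.5
position: [0.6194, -0.3415, 0.0154]
tool_rot: [[-0.0, 1.0, 0.0], [1.0, 0.0, -0.0], [-0.0, 0.0, -1.0]]
ft_force: [0.1, -0.5, 0.7]
grip_width: 0.0283
gripper_force: 0.0
```

Call:
jog_arm:
  hand: [0.028, 0.028, 0.028, 0.028, 0.028]
  travel:
    - [0, 0, -0.001]
    - [0, 0, -0.001]
    - [0, 0, -0.001]
    - [0, 0, 0]
    - [0, 0, 0]
  yaw: [0, 0, 0, 0, 0]

```text
time_s: 7.12
position: [0.6194, -0.3415, 0.0124]
tool_rot: [[-0.0, 1.0, 0.0], [1.0, 0.0, 0.0], [0.0, 0.0, -1.0]]
ft_force: [0.6, 0.2, 0.1]
grip_width: 0.028
gripper_force: 0.0
```

Call:
jog_arm:
  hand: [0.024, 0.015, 0.012, 0.012, 0.012]
  travel:
    - [0, 0, 0]
    - [0, 0, 0]
    - [0, 0, 0]
    - [0, 0, 0]
    - [0, 0, 0]
  yaw: [0, 0, 0, 0, 0]

```text
time_s: 7.75
position: [0.6193, -0.3415, 0.0123]
tool_rot: [[0.0, 1.0, -0.0], [1.0, -0.0, 0.0], [0.0, -0.0, -1.0]]
ft_force: [-0.6, 0.6, 0.6]
grip_width: 0.0123
gripper_force: 0.0
```

```bash
python3 - <<'E'
from h import *
s,im=snap('wrist','w4.png');t,_=snap('side','s4.png')
a=cv2.imread('pics/w4.png');b=cv2.imread('pics/s4.png')
A=cv2.resize(a[90:290,230:410],None,fx=2.2,fy=2.2,interpolation=cv2.INTER_CUBIC)
B=cv2.resize(b[280:400,290:410],None,fx=3.3,fy=3.3,interpolation=cv2.INTER_CUBIC)
h=max(A.shape[0],B.shape[0]);o=np.zeros((h,A.shape[1]+B.shape[1],3),np.uint8);o[:A.shape[0],:A.shape[1]]=A;o[:B.shape[0],A.shape[1]:]=B
cv2.imwrite('pics/c4.png',o);print(o.shape,A.shape)
E
```

```text
(440, 792, 3) (440, 396, 3)
```

View pics/c4.png

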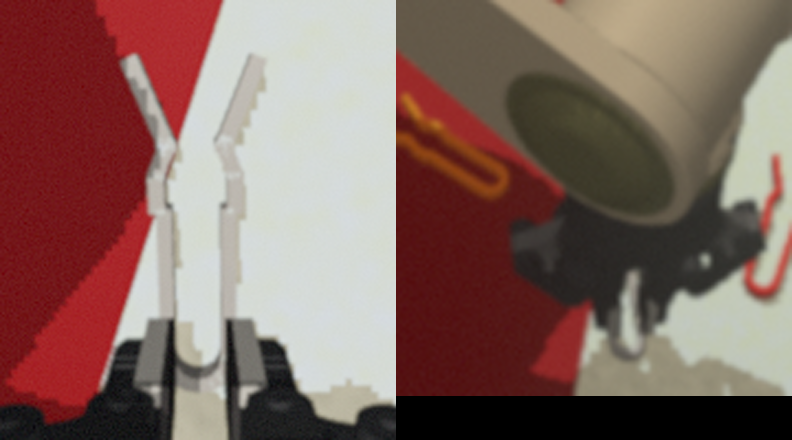

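Call:
jog_arm:
  hand: [0.028, 0.028, 0.028, 0.028, 0.028]
  travel:
    - [0, 0, 0]
    - [0, 0, 0]
    - [0, 0, -0.001]
    - [0, 0, -0.0015]
    - [0, 0, 0]
  yaw: [0, 0, 0, 0, 0]

```text
time_s: 8.48
position: [0.6193, -0.3414, 0.0096]
tool_rot: [[-0.0, 1.0, -0.0], [1.0, 0.0, 0.0], [0.0, -0.0, -1.0]]
ft_force: [-0.8, 0.1, -0.1]
grip_width: 0.028
gripper_force: 0.0
```

Call:
jog_arm:
  hand: [0.028, 0.028, 0.028, 0.028, 0.028]
  travel:
    - [0, 0, -0.001]
    - [0, 0, -0.001]
    - [0, 0, 0]
    - [0, 0, 0]
    - [0, 0, 0]
  yaw: [0, 0, 0, 0, 0]

```text
time_s: 9.1
position: [0.6194, -0.3415, 0.0079]
tool_rot: [[0.0, 1.0, 0.0], [1.0, -0.0, -0.0], [-0.0, 0.0, -1.0]]
ft_force: [-0.2, -0.2, 0.3]
grip_width: 0.0281
gripper_force: 0.0
```

Call:
jog_arm:
  hand: [0.028, 0.028, 0.028, 0.028, 0.028]
  travel:
    - [0, 0, -0.001]
    - [0, 0, -0.001]
    - [0, 0, -0.001]
    - [0, 0, 0]
    - [0, 0, 0]
  yaw: [0, 0, 0, 0, 0]

```text
time_s: 9.72
position: [0.6194, -0.3415, 0.0049]
tool_rot: [[0.0, 1.0, 0.0], [1.0, -0.0, 0.0], [0.0, 0.0, -1.0]]
ft_force: [1.0, 0.9, -0.1]
grip_width: 0.0282
gripper_force: 0.0
```

Call:
jog_arm:
  hand: [0.022, 0.016, 0.012, 0.012, 0.012]
  travel:
    - [0, 0, 0]
    - [0, 0, 0]
    - [0, 0, 0]
    - [0, 0, 0]
    - [0, 0, 0]
  yaw: [0, 0, 0, 0, 0]

```text
time_s: 10.35
position: [0.6194, -0.3415, 0.0049]
tool_rot: [[-0.0, 1.0, 0.0], [1.0, 0.0, -0.0], [-0.0, 0.0, -1.0]]
ft_force: [-0.2, -0.7, 0.6]
grip_width: 0.0119
gripper_force: 0.3
```

Call:
jog_arm:
  hand: [0.028, 0.028, 0.028, 0.028, 0.028]
  travel:
    - [0, 0, 0]
    - [0, 0, 0]
    - [0, 0, -0.001]
    - [0, 0, -0.001]
    - [0, 0, 0]
  yaw: [0, 0, 0, 0, 0]

```text
time_s: 10.98
position: [0.6193, -0.3414, 0.0028]
tool_rot: [[-0.0, 1.0, -0.0], [1.0, 0.0, 0.0], [0.0, -0.0, -1.0]]
ft_force: [-0.5, 0.2, -0.4]
grip_width: 0.0279
gripper_force: 0.0
```

Call:
jog_arm:
  hand: [0.028, 0.028, 0.028, 0.028, 0.028]
  travel:
    - [0, 0, -0.001]
    - [0, 0, -0.001]
    - [0, 0, 0]
    - [0, 0, 0]
    - [0, 0, 0]
  yaw: [0, 0, 0, 0, 0]

```text
time_s: 11.6
position: [0.6194, -0.3415, 0.0009]
tool_rot: [[-0.0, 1.0, 0.0], [1.0, 0.0, -0.0], [-0.0, 0.0, -1.0]]
ft_force: [0.3, -0.0, -0.0]
grip_width: 0.0284
gripper_force: 0.0
```

Call:
jog_arm:
  hand: [0.022, 0.016, 0.012, 0.012, 0.012]
  travel:
    - [0, 0, 0]
    - [0, 0, 0]
    - [0, 0, 0]
    - [0, 0, 0]
    - [0, 0, 0]
  yaw: [0, 0, 0, 0, 0]

```text
time_s: 12.22
position: [0.6194, -0.3416, 0.0011]
tool_rot: [[0.0, 1.0, 0.0], [1.0, -0.0, -0.0], [-0.0, 0.0, -1.0]]
ft_force: [-0.6, 0.7, 4.0]
grip_width: 0.0183
gripper_force: 39.3
```

```bash
python3 - <<'E'
from h import *
s,im=snap('wrist','w5.png')
a=cv2.imread('pics/w5.png');b=cv2.imread('pics/w4.png')
A=[cv2.resize(q[80:290,230:410],None,fx=2.2,fy=2.2,interpolation=cv2.INTER_CUBIC) for q in(b,a)]
cv2.imwrite('pics/c5.png',np.hstack(A));print(s['grip_width'],s['position'])
print(proj('wrist',[.6193,-.3595,.008],s),proj('wrist',[.6193,-.3595,.0],s))
E
```

```text
0.018256682065253584 [ 0.6194348  -0.3415658   0.00109487]
[320.74875637 281.57987817] [320.74145271 274.00645577]
```

View pics/c5.png

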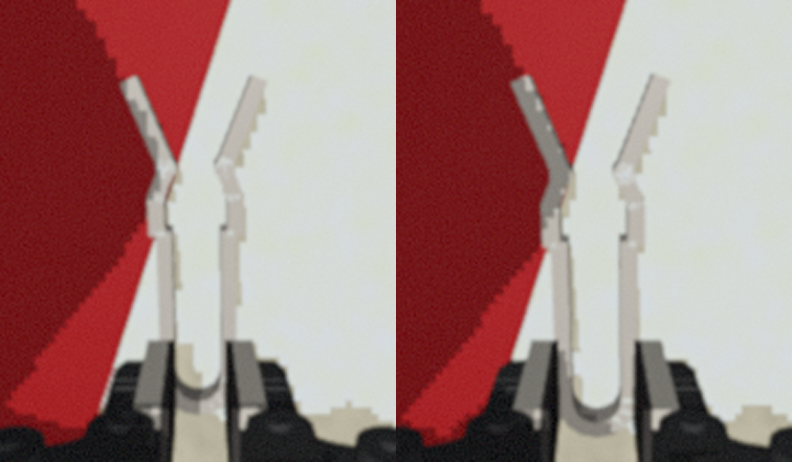

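Call:
jog_arm:
  hand: [0.028, 0.028, 0.028, 0.028, 0.02]
  travel:
    - [0, 0, 0]
    - [0, 0, 0]
    - [0, 0.001, -0.001]
    - [0, 0, -0.0012]
    - [0, 0, 0]
  yaw: [0, 0, 0, 0, 0]
  grip_force: 50

```text
time_s: 12.9
position: [0.6193, -0.3404, -0.0015]
tool_rot: [[0.0, 1.0, -0.0], [1.0, -0.0, 0.0], [0.0, -0.0, -1.0]]
ft_force: [-0.4, 1.1, -0.1]
grip_width: 0.0202
gripper_force: 1.4
```

Call:
jog_arm:
  hand: [0.012, 0.012, 0.012, 0.012, 0.012]
  travel:
    - [0, 0, 0]
    - [0, 0, 0]
    - [0, 0, 0]
    - [0, 0, 0]
    - [0, 0, 0]
  yaw: [0, 0, 0, 0, 0]

```text
time_s: 13.52
position: [0.6193, -0.3405, -0.0014]
tool_rot: [[-0.0, 1.0, -0.0], [1.0, 0.0, -0.0], [-0.0, -0.0, -1.0]]
ft_force: [0.1, -0.3, 0.6]
grip_width: 0.0177
gripper_force: 48.8
```

Call:
jog_arm:
  hand: [0.012, 0.012, 0.012, 0.012, 0.012]
  travel:
    - [0, 0, 0.03]
    - [0.005, 0.03, 0.05]
    - [0.005, 0.04, 0.03]
    - [0.005, 0.05, 0]
    - [0.005, 0.04, 0]
  yaw: [0, 0.15, 0.15, 0.15, 0.15]

```text
time_s: 14.15
position: [0.6394, -0.1786, 0.1092]
tool_rot: [[-0.569, 0.822, 0.001], [0.822, 0.569, -0.0], [-0.0, 0.0, -1.0]]
ft_force: [0.7, -0.8, -1.2]
grip_width: 0.0181
gripper_force: 49.0
```

Call:
jog_arm:
  hand: [0.012, 0.012, 0.012, 0.012, 0.012]
  travel:
    - [0.005, 0.04, 0]
    - [0.003, 0.03, 0]
    - [0, 0, 0]
    - [0, 0, 0]
    - [0, 0, 0]
  yaw: [0.15, 0.15, 0.15, 0.006, 0]

```text
time_s: 14.78
position: [0.6473, -0.1109, 0.1087]
tool_rot: [[-0.869, 0.495, 0.0], [0.495, 0.869, -0.0], [-0.0, -0.0, -1.0]]
ft_force: [-0.1, -1.0, -0.0]
grip_width: 0.0179
gripper_force: 49.0
```

```bash
python3 - <<'E'
from h import *
s,im=snap('wrist','w6.png');t,_=snap('side','s6.png');np.savez('p6',p=s['position'],R=s['tool_rot'])
print(s['time_s'],s['position'],s['tool_rot'][:,1],s['ft_force'],s['grip_width'])
a=cv2.imread('pics/w6.png');b=cv2.imread('pics/s6.png')
A=a[0:300,140:540];B=cv2.resize(b[180:330,230:430],None,fx=2,fy=2,interpolation=cv2.INTER_CUBIC)
cv2.imwrite('pics/c6.png',np.hstack([A,B]))
# pin from expected stand: head hypothesised
o=np.array([.5456,-.053,0]);
for nm,X in [('head',[.571,-.066,.124]),('endmid',[.599,-.083,.057])]: print(nm,proj('wrist',X,s)-[140,0],(proj('side',X)-[230,180])*2+[400,0])
E
```

```text
14.775 [ 0.64730614 -0.11088652  0.10865972] [ 4.95219823e-01  8.68767706e-01 -1.76350375e-05] [-0.13384274 -0.96449668 -0.04416734] 0.017857374376225758
head [184.90781539  71.90035197] [576.12113981  89.30203169]
endmid [181.85347207 139.64039171] [604.09566502 141.94633851]
```

Call:
jog_arm:
  hand: [0.012, 0.012, 0.012, 0.012, 0.012]
  travel:
    - [0, 0, -0.02]
    - [0, 0, -0.018]
    - [0, 0, -0.005]
    - [0, 0, -0.005]
    - [0, 0, 0]
  yaw: [0, 0, 0, 0, 0]
  grip_force: 35

```text
time_s: 15.5
position: [0.6479, -0.1108, 0.0615]
tool_rot: [[-0.87, 0.493, 0.002], [0.493, 0.87, -0.001], [-0.002, 0.0, -1.0]]
ft_force: [0.8, -1.2, 2.8]
grip_width: 0.018
gripper_force: 49.5
```

Call:
jog_arm:
  hand: [0.012, 0.012, 0.012, 0.012, 0.012]
  travel:
    - [-0.002, 0.001, -0.004]
    - [-0.002, 0.001, -0.004]
    - [-0.002, 0.001, -0.004]
    - [0, 0, 0]
    - [0, 0, 0]
  yaw: [0, 0, 0, 0, 0]

```text
time_s: 16.12
position: [0.6432, -0.1085, 0.0501]
tool_rot: [[-0.87, 0.493, 0.006], [0.493, 0.87, -0.002], [-0.006, 0.001, -1.0]]
ft_force: [6.8, -3.9, 3.3]
grip_width: 0.0179
gripper_force: 51.7
```

Call:
jog_arm:
  hand: [0.012, 0.012, 0.012, 0.012, 0.012]
  travel:
    - [0, 0, -0.004]
    - [0, 0, -0.004]
    - [-0.0015, 0.0008, -0.003]
    - [0, 0, 0]
    - [0, 0, 0]
  yaw: [0, 0, 0, 0, 0]

```text
time_s: 16.75
position: [0.6407, -0.1072, 0.0382]
tool_rot: [[-0.87, 0.493, 0.003], [0.493, 0.87, -0.001], [-0.003, 0.0, -1.0]]
ft_force: [5.9, -2.4, 2.4]
grip_width: 0.0181
gripper_force: 51.2
```

```bash
python3 - <<'E'
from h import *
s,im=snap('wrist','w7.png');np.savez('p7',p=s['position'],R=s['tool_rot'])
print(s['time_s'],s['position'],s['ft_force'],s['wrist_torque'],s['tool_rot'][:,0])
E
```

```text
16.75 [ 0.64072508 -0.10722634  0.03820222] [ 5.94683091 -2.37192424  2.44798732] [-0.37352972 -0.54431487  0.02332964] [-0.87027726  0.49255363 -0.00289897]
```

Call:
jog_arm:
  hand: [0.012, 0.012, 0.012, 0.012, 0.012]
  travel:
    - [-0.0015, 0.001, -0.003]
    - [-0.002, 0.001, -0.003]
    - [-0.002, 0.001, -0.003]
    - [0, 0, 0]
    - [0, 0, 0]
  yaw: [0, 0, 0, 0, 0]

```text
time_s: 17.42
position: [0.6351, -0.1041, 0.0291]
tool_rot: [[-0.87, 0.493, 0.002], [0.493, 0.87, -0.001], [-0.003, 0.0, -1.0]]
ft_force: [3.5, -2.9, 0.6]
grip_width: 0.018
gripper_force: 51.1
```

Call:
jog_arm:
  hand: [0.012, 0.012, 0.012, 0.012, 0.012]
  travel:
    - [-0.001, 0.0005, -0.0007]
    - [0, 0, 0]
    - [0, 0, 0]
    - [0, 0, 0]
    - [0, 0, 0]
  yaw: [0, 0, 0, 0, 0]

```text
time_s: 18.05
position: [0.6348, -0.1039, 0.0288]
tool_rot: [[-0.87, 0.493, 0.004], [0.493, 0.87, -0.002], [-0.004, 0.001, -1.0]]
ft_force: [6.6, -3.2, 4.1]
grip_width: 0.0181
gripper_force: 51.3
```

Call:
jog_arm:
  hand: [0.012, 0.012, 0.012, 0.012, 0.012]
  travel:
    - [0.005, -0.003, 0.009]
    - [0.004, -0.002, 0.0085]
    - [-0.007, 0.004, 0.005]
    - [-0.008, 0.005, 0.005]
    - [0, 0, 0]
  yaw: [0, 0, 0, 0, 0]
  grip_force: 60

```text
time_s: 18.68
position: [0.6266, -0.0985, 0.0559]
tool_rot: [[-0.871, 0.492, -0.0], [0.492, 0.871, 0.0], [0.0, -0.0, -1.0]]
ft_force: [0.6, 0.4, -0.3]
grip_width: 0.018
gripper_force: 60.1
```

```bash
python3 - <<'E'
from h import *
s,im=snap('wrist','w8.png');t,_=snap('side','s8.png');t,_=snap('top','t8.png');np.savez('p8',p=s['position'],R=s['tool_rot'])
print(s['time_s'],s['position'],s['ft_force'],s['wrist_torque'])
a=cv2.imread('pics/w8.png');b=cv2.imread('pics/s8.png')
A=cv2.resize(a[0:280,220:420],None,fx=2,fy=2,interpolation=cv2.INTER_CUBIC);B=cv2.resize(b[190:330,270:370],None,fx=4,fy=4,interpolation=cv2.INTER_CUBIC)
cv2.imwrite('pics/c8.png',np.hstack([A,B])) 
E
```

```text
18.675 [ 0.62661661 -0.0985325   0.05592491] [ 0.62026444  0.42449932 -0.28629667] [-0.00427737 -0.01270123  0.01757343]
```

View pics/c8.png

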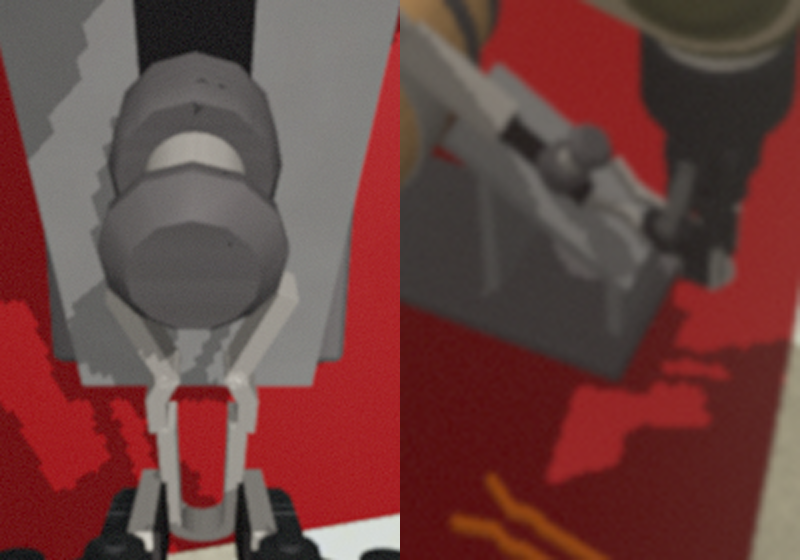

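```bash
python3 - <<'E'
from h import *
np.set_printoptions(precision=1,suppress=True)
d=np.load('p8.npz');s=dict(position=d['p'],tool_rot=d['R'])
t=d['R'];u=t[:,0];v=t[:,1];A=d['p']+[0,0,.0054]
for th in(24,28,32,36):
  c,n=np.cos(np.radians(th)),np.sin(np.radians(th))
  a=u*c+np.array([0,0,n]);z=-u*n+np.array([0,0,c])
  f=lambda x,y,h:A+a*x+v*y+z*h
  W=lambda X:(proj('wrist',X,s)-[220,0])*2
  S=lambda X:(proj('side',X)-[270,190])*4+[400,0]
  print(th,'mouthL top',W(f(.067,-.017,.004)),'bot',W(f(.067,-.017,-.004)),'R',W(f(.067,.017,.004)),'bulge',W(f(.047,-.0045,.004)),W(f(.047,.0045,.004)),'rear bot',W(f(-.019,0,-.004)),'side',S(f(.067,-.015,0)),S(f(.067,.015,0)))
for X in([.571,-.066,.124],):print('head',W(X),S(X))
E
```

```text
24 mouthL top [114.9 290.9] bot [119.6 271.2] R [293.5 291.2] bulge [182.6 374.6] [224.9 374.6] rear bot [202.7 534.6] side [585.9 207.2] [609.1 168.4]
28 mouthL top [112.2 305.5] bot [116.9 281.9] R [296.4 305.8] bulge [182.3 385.6] [225.3 385.6] rear bot [202.7 530.3] side [589.4 203.1] [612.6 164.2]
32 mouthL top [109.5 322.4] bot [114.1 294.9] R [299.2 322.8] bulge [181.9 397.7] [225.7 397.8] rear bot [202.7 525.9] side [593.4 199.3] [616.6 160.4]
36 mouthL top [106.9 341.8] bot [111.4 310.2] R [302.  342.1] bulge [181.6 411. ] [226.1 411.1] rear bot [202.7 521.5] side [597.9 195.9] [621.2 156.9]
head [212.8 275.5] [592.2 138.6]
```

Call:
jog_arm:
  hand: [0.012, 0.012, 0.012, 0.012, 0.012]
  travel:
    - [0.013, -0.0075, -0.012]
    - [0, 0, -0.012]
    - [-0.005, 0.003, -0.004]
    - [0, 0, -0.003]
    - [0, 0, -0.002]
  yaw: [0, 0, 0, 0, 0]
  grip_force: 40

```text
time_s: 19.45
position: [0.636, -0.104, 0.0234]
tool_rot: [[-0.87, 0.492, 0.003], [0.492, 0.87, -0.001], [-0.003, 0.0, -1.0]]
ft_force: [1.0, -1.2, 7.5]
grip_width: 0.0175
gripper_force: 60.9
```

Call:
jog_arm:
  hand: [0.012, 0.012, 0.012, 0.012, 0.012]
  travel:
    - [0, 0, -0.001]
    - [0, 0, -0.001]
    - [0, 0, 0]
    - [0, 0, 0]
    - [0, 0, 0]
  yaw: [0, 0, 0, 0, 0]

```text
time_s: 20.08
position: [0.6361, -0.1041, 0.0217]
tool_rot: [[-0.87, 0.492, 0.003], [0.492, 0.87, -0.001], [-0.003, 0.0, -1.0]]
ft_force: [1.0, -1.5, 8.3]
grip_width: 0.0178
gripper_force: 60.8
```

Call:
jog_arm:
  hand: [0.012, 0.012, 0.012, 0.012, 0.012]
  travel:
    - [0.005, -0.003, 0.012]
    - [0.002, -0.0015, 0.012]
    - [-0.0165, 0.0101, 0.0102]
    - [0, 0, 0]
    - [0, 0, 0]
  yaw: [0, 0, 0, 0, 0]
  grip_force: 60

```text
time_s: 20.7
position: [0.6261, -0.0983, 0.0546]
tool_rot: [[-0.87, 0.492, 0.0], [0.492, 0.87, -0.0], [-0.0, -0.0, -1.0]]
ft_force: [-0.4, 0.3, -0.4]
grip_width: 0.0175
gripper_force: 59.4
```

```bash
python3 - <<'E'
from h import *
s,im=snap('wrist','w9.png');np.savez('p9',p=s['position'],R=s['tool_rot'])
print(s['time_s'],s['position'],s['ft_force'])
a=cv2.imread('pics/w8.png');b=cv2.imread('pics/w9.png')
for nm,(x0,y0,x1,y1) in dict(bulgeL=(290,180,310,200),bulgeR=(332,180,352,200),tipR=(355,132,375,155),tipL=(268,135,290,160),head=(265,90,370,140),stepL=(290,195,312,218),stepR=(332,195,354,218),rear=(305,235,337,275)).items():
    r=cv2.matchTemplate(b[y0-30:y1+30,x0-20:x1+20],a[y0:y1,x0:x1],cv2.TM_CCOEFF_NORMED);_,m,_,l=cv2.minMaxLoc(r);print(nm,m,l[0]-20,l[1]-30)
E
```

```text
20.7 [ 0.62611194 -0.09825598  0.05463111] [-0.40482882  0.27429652 -0.4241515 ]
bulgeL 0.8963805437088013 0 4
bulgeR 0.8523388504981995 1 4
tipR 0.9073052406311035 2 -1
tipL 0.9510626792907715 -1 2
head 0.9719635248184204 0 2
stepL 0.9619847536087036 0 3
stepR 0.9590728282928467 1 3
rear 0.8620545864105225 0 -3
```

Call:
jog_arm:
  hand: [0.012, 0.012, 0.012, 0.012, 0.012]
  travel:
    - [-0.0065, 0.0028, 0.0045]
    - [-0.0065, 0.0028, 0.0045]
    - [-0.0065, 0.0029, 0.0045]
    - [0, 0, 0]
    - [0, 0, 0]
  yaw: [0, 0, 0, 0, 0]

```text
time_s: 21.38
position: [0.6064, -0.0896, 0.0683]
tool_rot: [[-0.87, 0.492, 0.0], [0.492, 0.87, -0.0], [-0.0, 0.0, -1.0]]
ft_force: [-0.0, 0.0, -0.8]
grip_width: 0.0175
gripper_force: 59.4
```

Call:
jog_arm:
  hand: [0.012, 0.012, 0.012, 0.012, 0.012]
  travel:
    - [-0.0021, 0.0012, 0.0017]
    - [-0.0021, 0.0012, 0.0017]
    - [-0.0021, 0.0012, 0.0017]
    - [-0.0021, 0.0012, 0.0017]
    - [0, 0, 0]
  yaw: [0, 0, 0, 0, 0]

```text
time_s: 22.0
position: [0.5978, -0.0846, 0.0752]
tool_rot: [[-0.87, 0.492, -0.0], [0.492, 0.87, 0.0], [0.0, 0.0, -1.0]]
ft_force: [0.2, 2.1, -0.2]
grip_width: 0.0176
gripper_force: 59.4
```

Call:
jog_arm:
  hand: [0.012, 0.012, 0.012, 0.012, 0.012]
  travel:
    - [-0.0021, 0.0012, 0.0017]
    - [-0.0021, 0.0012, 0.0017]
    - [-0.0021, 0.0012, 0.0017]
    - [-0.0021, 0.0012, 0.0017]
    - [0, 0, 0]
  yaw: [0, 0, 0, 0, 0]

```text
time_s: 22.62
position: [0.5892, -0.0798, 0.0819]
tool_rot: [[-0.87, 0.492, -0.0], [0.492, 0.87, 0.0], [0.001, -0.0, -1.0]]
ft_force: [0.7, 0.7, -1.0]
grip_width: 0.0175
gripper_force: 59.4
```

```bash
python3 - <<'E'
from h import *
s,im=snap('wrist','w10.png')
print(s['time_s'],s['position'],s['ft_force'],s['wrist_torque'])
a=cv2.imread('pics/w9.png')
b=cv2.imread('pics/w10.png')
t=a[95:165,265:370]
r=cv2.matchTemplate(b[60:399,200:440],t,cv2.TM_CCOEFF_NORMED);print(cv2.minMaxLoc(r))
E
```

```text
22.625 [ 0.58923762 -0.07977103  0.08194176] [ 0.74134342  0.73940434 -1.02702178] [ 0.16979723 -0.09469105 -0.03840806]
(-0.3202899396419525, 0.543104887008667, (47, 48), (66, 97))
```

Call:
jog_arm:
  hand: [0.012, 0.012, 0.012, 0.012, 0.012]
  travel:
    - [-0.0021, 0.0012, 0.0017]
    - [-0.0021, 0.0012, 0.0017]
    - [-0.0021, 0.0012, 0.0017]
    - [-0.0021, 0.0012, 0.0017]
    - [-0.0021, 0.0012, 0.0017]
  yaw: [0, 0, 0, 0, 0]

```text
time_s: 23.3
position: [0.5789, -0.0739, 0.0904]
tool_rot: [[-0.87, 0.492, 0.0], [0.492, 0.87, -0.0], [-0.0, -0.0, -1.0]]
ft_force: [2.1, 0.1, -1.6]
grip_width: 0.0174
gripper_force: 59.2
```

```bash
python3 - <<'E'
from h import *
s,im=snap('wrist','w11.png')
print(s['time_s'],s['position'],s['ft_force'],s['wrist_torque'])
b=cv2.imread('pics/w11.png');a=cv2.imread('pics/w10.png')
for nm,(x0,y0,x1,y1) in dict(bulge=(290,175,352,205),head=(270,100,370,170),rear=(300,235,340,275)).items():
    r=cv2.matchTemplate(b[y0-40:y1+40,x0-20:x1+20],a[y0:y1,x0:x1],cv2.TM_CCOEFF_NORMED);_,m,_,l=cv2.minMaxLoc(r);print(nm,m,l[0]-20,l[1]-40)
E
```

```text
23.3 [ 0.57889397 -0.07394122  0.09038628] [ 2.13937987  0.07242653 -1.62894149] [-0.0524467  -0.37147125 -0.02966077]
bulge 0.965294599533081 0 0
head 0.45656540989875793 0 1
rear 0.9221763610839844 0 0
```

Call:
jog_arm:
  hand: [0.012, 0.012, 0.012, 0.012, 0.012]
  travel:
    - [-0.0021, 0.0012, 0.0017]
    - [-0.0021, 0.0012, 0.0017]
    - [-0.0021, 0.0012, 0.0017]
    - [-0.0021, 0.0012, 0.0017]
    - [0, 0, 0]
  yaw: [0, 0, 0, 0, 0]

```text
time_s: 23.98
position: [0.5707, -0.0692, 0.0973]
tool_rot: [[-0.87, 0.492, 0.0], [0.492, 0.87, -0.0], [-0.0, 0.0, -1.0]]
ft_force: [2.4, 0.5, -2.5]
grip_width: 0.018
gripper_force: 59.3
```

Call:
jog_arm:
  hand: [0.012, 0.012, 0.012, 0.012, 0.012]
  travel:
    - [-0.0021, 0.0012, 0.0017]
    - [-0.0021, 0.0012, 0.0017]
    - [-0.0021, 0.0012, 0.0017]
    - [0, 0, 0]
    - [0, 0, 0]
  yaw: [0, 0, 0, 0, 0]

```text
time_s: 24.6
position: [0.5641, -0.0654, 0.1022]
tool_rot: [[-0.87, 0.492, -0.001], [0.492, 0.87, 0.0], [0.001, 0.0, -1.0]]
ft_force: [-0.2, 2.8, -0.8]
grip_width: 0.0176
gripper_force: 59.4
```

```bash
cat > cmp.py <<'E'
from h import *
import sys
s,im=snap('wrist',sys.argv[2])
np.set_printoptions(precision=2,suppress=True)
print(s['time_s'],s['position'],s['ft_force'],s['wrist_torque'],env.observe()['ft_force'])
a=cv2.imread('pics/'+sys.argv[1]);b=cv2.imread('pics/'+sys.argv[2])
for nm,(x0,y0,x1,y1) in dict(bulge=(290,175,352,205),head=(270,100,370,170),headlow=(275,140,365,175),side=(295,200,350,235)).items():
    r=cv2.matchTemplate(b[y0-40:y1+40,x0-20:x1+20],a[y0:y1,x0:x1],cv2.TM_CCOEFF_NORMED);_,m,_,l=cv2.minMaxLoc(r);print(nm,round(m,2),l[0]-20,l[1]-40)
E
python3 cmp.py w11.png w12.png
```

```text
24.6 [ 0.56 -0.07  0.1 ] [-0.22  2.8  -0.78] [ 0.4   0.08 -0.09] [-0.55  1.9  -0.1 ]
bulge 0.75 0 29
head 0.5 5 28
headlow 0.39 -10 28
side 0.38 19 -40
```

Call:
jog_arm:
  hand: [0.012, 0.012, 0.012, 0.012, 0.012]
  travel:
    - [-0.0014, 0.0008, 0.0011]
    - [-0.0014, 0.0008, 0.0011]
    - [-0.0014, 0.0008, 0.0011]
    - [0, 0, 0]
    - [0, 0, 0]
  yaw: [0, 0, 0, 0, 0]

```text
time_s: 25.28
position: [0.5618, -0.064, 0.1053]
tool_rot: [[-0.87, 0.493, 0.004], [0.493, 0.87, -0.001], [-0.004, 0.001, -1.0]]
ft_force: [9.6, -1.3, -8.4]
grip_width: 0.0176
gripper_force: 59.4
```

```bash
python3 cmp.py w11.png w13.png
```

```text
25.275 [ 0.56 -0.06  0.11] [ 9.61 -1.3  -8.37] [-0.32 -1.68 -0.12] [ 9.92 -1.23 -9.38]
bulge 0.69 0 33
head 0.5 -8 32
headlow 0.48 -10 32
side 0.47 2 -40
```

```bash
python3 - <<'E'
from h import *
np.set_printoptions(precision=1,suppress=True,linewidth=250)
H=np.linalg.inv(env.calibration('wrist')['hand_eye']);c=env.calibration('wrist')
def pj(p):
    p=H@np.r_[p,1];return c['fx']*p[0]/p[2]+c['cx'],c['fy']*p[1]/p[2]+c['cy']
th=np.radians(35);a=np.array([np.cos(th),0,-np.sin(th)]);n=np.array([-np.sin(th),0,-np.cos(th)]);A=np.array([0,0,-.0054])
for off in(0,.008,.013,.016):
    e=A+a*(.037+off);h=e+n*.0165
    print(off,'headtop c',pj(h),'near edge',pj(h-a*.013),'right',pj(h+[0,.013,0]))
for w in('w8','w11','w12','w13'):
    g=cv2.imread(f'pics/{w}.png')
    print(w,[tuple(int(v) for v in g[r,316:322].mean(0)) for r in range(110,262,6)])
E
```

```text
0 headtop c (np.float64(321.86380464010716), np.float64(243.3617757065698)) near edge (np.float64(321.71796183102543), np.float64(258.4891307109922)) right (np.float64(353.959359509771), np.float64(243.40801711401636))
0.008 headtop c (np.float64(321.9669647366836), np.float64(232.6616293433106)) near edge (np.float64(321.80478858181584), np.float64(249.48313931959223)) right (np.float64(355.8893694888161), np.float64(232.71124251902066))
0.013 headtop c (np.float64(322.0376237655925), np.float64(225.33261380046645)) near edge (np.float64(321.86380464010716), np.float64(243.3617757065698)) right (np.float64(357.2113125644459), np.float64(225.38458241831796))
0.016 headtop c (np.float64(322.08257813158895), np.float64(220.66978086609572)) near edge (np.float64(321.90116066001644), np.float64(239.48707130202328)) right (np.float64(358.052349665966), np.float64(220.72326750354222))
w8 [(107, 107, 111), (79, 80, 83), (81, 82, 85), (80, 81, 84), (82, 81, 84), (82, 82, 85), (82, 83, 86), (79, 81, 84), (79, 80, 82), (98, 101, 102), (125, 129, 130), (122, 123, 125), (105, 108, 108), (96, 99,
[... 738 characters left out ...]
 91, 94), (93, 94, 97), (102, 103, 108), (79, 79, 83), (152, 160, 164), (152, 159, 164), (153, 160, 165), (153, 160, 165), (73, 74, 77), (104, 103, 109), (107, 109, 113), (108, 109, 113), (79, 80, 83), (80, 82, 84), (83, 84, 87), (79, 80, 83), (104, 110, 113), (105, 111, 114)]
w13 [(139, 146, 150), (140, 147, 151), (139, 146, 151), (138, 146, 150), (138, 146, 150), (139, 146, 149), (139, 146, 150), (139, 145, 150), (91, 92, 96), (90, 90, 94), (94, 95, 99), (103, 103, 108), (79, 79, 83), (153, 160, 165), (154, 161, 166), (153, 161, 165), (148, 155, 160), (81, 82, 85), (109, 109, 113), (108, 109, 113), (103, 103, 107), (82, 83, 86), (80, 82, 85), (78, 79, 83), (102, 106, 110), (106, 111, 115)]
```

```bash
python3 - <<'E'
from h import *
from scipy.optimize import least_squares
H=np.linalg.inv(env.calibration('wrist')['hand_eye']);c=env.calibration('wrist')
def row(p):
    p=H@np.r_[p,1];return c['fy']*p[1]/p[2]+c['cy']
th=np.radians(35);a=np.array([np.cos(th),0,-np.sin(th)]);n=np.array([-np.sin(th),0,-np.cos(th)])
def edges(g): return [row(g+a*.008-n*.0075),row(g+a*.013+n*.0075),row(g+a*.013+n*.0165),row(g+a*.014-n*.0075)]
for w in('w11','w12','w13'):
    g=cv2.imread(f'pics/{w}.png')[:,316:322].mean((1,2)); d=np.diff(g);k=[r for r in range(100,270) if abs(d[r])>6]; print(w,[(r,round(d[r])) for r in k])
for tc in(29,32,35):
  for off in(0,.006,.013,.016,.02):
    t=np.radians(tc);g=np.array([0,0,-.0054])+(.037+off)*np.array([np.cos(t),0,-np.sin(t)]);print(tc,off,np.round(edges(g),0))
E
```

```text
w11 [(119, -8), (120, -19), (121, -20), (142, -10), (143, -8), (150, 24), (151, 31), (152, 15), (173, -18), (174, -36), (175, -25), (181, 7), (182, 9), (199, -9), (200, -12), (201, -6), (265, -7), (266, -21), (267, -20), (268, -7)]
w12 [(150, -10), (151, -21), (152, -16), (172, -11), (173, -10), (178, 19), (179, 35), (180, 20), (202, -20), (203, -35), (204, -25), (210, 6), (211, 9), (226, -8), (227, -13), (250, 11), (251, 9), (267, -8), (268, -11), (269, -14)]
w13 [(155, -15), (156, -21), (157, -11), (176, -8), (177, -10), (182, 16), (183, 34), (184, 23), (185, 7), (206, -22), (207, -36), (208, -22), (214, 9), (215, 6), (230, -12), (231, -10), (252, 11), (253, 10), (268, -9), (269, -11)]
29 0 [180. 199. 217. 170.]
29 0.006 [169. 188. 206. 159.]
29 0.013 [156. 174. 192. 145.]
29 0.016 [150. 167. 186. 138.]
29 0.02 [142. 158. 177. 129.]
32 0 [183. 202. 221. 173.]
32 0.006 [173. 192. 211. 162.]
32 0.013 [160. 178. 198. 149.]
32 0.016 [154. 172. 191. 142.]
32 0.02 [146. 163. 183. 133.]
35 0 [186. 206. 225. 176.]
35 0.006 [176. 196. 216. 166.]
35 0.013 [164. 184. 203. 153.]
35 0.016 [159. 178. 198. 147.]
35 0.02 [151. 169. 190. 138.]
```

Call:
jog_arm:
  hand: [0.012, 0.022, 0.035, 0.045, 0.045]
  travel:
    - [0.0011, -0.0006, -0.0009]
    - [0, 0, 0]
    - [0, 0, 0]
    - [0, 0, 0]
    - [0, 0, 0]
  yaw: [0, 0, 0, 0, 0]

```text
time_s: 25.95
position: [0.5611, -0.0638, 0.1046]
tool_rot: [[-0.87, 0.492, -0.0], [0.492, 0.87, -0.0], [0.0, -0.0, -1.0]]
ft_force: [0.3, 0.4, -0.6]
grip_width: 0.0449
gripper_force: 0.0
```

```bash
python3 - <<'E'
from h import *
s,im=snap('wrist','w14.png');print(s['time_s'],s['position'],s['ft_force'],s['grip_width'],s['gripper_force'])
g=cv2.imread('pics/w14.png')[:,316:322].mean((1,2)); d=np.diff(g);print([(r,round(d[r])) for r in range(100,290) if abs(d[r])>9])
E
```

```text
25.95 [ 0.5611356  -0.06381207  0.10464831] [ 0.26210902  0.42925989 -0.58059985] 0.044877376686685726 0.0
[(157, -20), (158, -18), (178, -10), (184, 25), (185, 34), (186, 14), (208, -27), (209, -36), (210, -16), (232, -14), (253, 20), (254, 34), (255, 23), (259, -19), (260, -22), (261, -13), (270, -13), (271, -20)]
```

Released; pin and clip did not shift. Retreat straight up, slightly downhill.

Call:
jog_arm:
  hand: [0.045, 0.045, 0.045, 0.045, 0.045]
  travel:
    - [0.001, -0.0005, 0.01]
    - [0.004, -0.002, 0.03]
    - [0.008, -0.004, 0.04]
    - [0.008, -0.004, 0.04]
    - [0, 0, 0]
  yaw: [0, 0, 0, 0, 0]

```text
time_s: 26.62
position: [0.5836, -0.0748, 0.2283]
tool_rot: [[-0.87, 0.492, 0.007], [0.492, 0.87, -0.002], [-0.007, 0.001, -1.0]]
ft_force: [-0.5, 0.3, -0.1]
grip_width: 0.045
gripper_force: 0.0
```

```bash
python3 - <<'E'
from h import *
np.set_printoptions(precision=1,suppress=True)
s,im=snap('wrist','w15.png');print(s['time_s'],s['position'],s['ft_force'])
# predicted home clip in picture: rear, sides; compare grayscale along clip axis
u=s['tool_rot'][:,0];v=s['tool_rot'][:,1];th=np.radians(35)
a=u*np.cos(th)+np.array([0,0,np.sin(th)])
A=np.array([.5611,-.0638,.1046+.0054])
b=cv2.imread('pics/w15.png')
for nm,x,y in [('rear',-.017,0),('midgap',0,0),('sideL',.002,-.008),('sideR',.002,.008),('outL',.002,-.016),('outR',.002,.016),('mouthL',.067,-.015),('mouthR',.067,.015)]:
    p=proj('wrist',A+a*x+v*y,s);q=p.round().astype(int);print(nm,p,b[q[1]-1:q[1]+2,q[0]-1:q[0]+2].mean((0,1)))
x,y=proj('wrist',A,s).round().astype(int)
for r in range(y-45,y+40,5):print(r,' '.join('%3d'%k for k in b[r,x-45:x+46:3].mean(1)))
E
```

```text
26.625 [ 0.6 -0.1  0.2] [-0.5  0.3 -0.1]
rear [319.4 179.7] [126.4 129.  131.3]
midgap [319.4 167.3] [51.2 53.3 54.6]
sideL [310.8 165.7] [126.4 134.3 137.6]
sideR [328.  165.8] [131.3 138.7 142.2]
outL [302.2 165.7] [93.8 94.8 96.6]
outR [336.6 165.8] [126.8 129.6 131.6]
mouthL [299.3 103.6] [141.  148.1 152. ]
mouthR [339.2 103.6] [114.3 119.9 123.3]
122  56  57  67  72  98  94  95  94  95  95  64 129 137 132 143 161 159  98 119 137 118 124 129 127 129 128 130 112 109  86  82
127  53  44  68  72 102  93  95  95  95  99  71 116 141 138 156 161 162 144 152 147 118 121 128 127 128 128 125 107 107  82  80
132  52  56  62  70  86 117 103  96  94  94  97 138 114  90 102 111 107 101  96 132 129 128 127 128 127 125 127 108 109  81  81
137  58  54  59  73  82 127 126 103  91  97  92  84  94 103 111 118 116 111 105  97  98 127 127 128 128 126 122 107 103  83  83
142  49  54  60  71  74 125 127 107  94  96  78  79  90  83  81  81  83  79  88  92  81 124 131 129 126 128 116 110 106  81  82
147  54  54  60  69  72 118 127  97  97  96  83  63  82  82  81  80  81  80  80  79  79 127 127 127 128 1
[... 730 characters left out ...]
 135 133 128 129 130 130 130 132 129 112 108 110  88  77  78
182  75  70  53  64  71  69  99 128 130 129 127 124 121 121 129 130 129 130 130 131 131 131 128 130 128 109 110 110  87  81  79
187  74  76  61  63  71  69  78 128 129 128 129 131 131 128 128 129 128 130 132 129 129 131 132 130 128 102 101 105  89  76  76
192  75  75  76  57  51  51  61 129 129 127 125 127 130 132 129 130 128 133 134 134 133 132 133 134 118  79  80  80  77  78  80
197  76  75  74  67  50  52  50  59  61  60  59  62  62  60  61  56  63  61  71  82  85  83  81  79  81  76  79  76  78  76  78
202  76  74  75  79  78  73  78  74  78  73  78  77  74  78  76  79  78  80  73  75  77  78  77  77  77  71  79  80  74  78  78
```

```bash
python3 - <<'E'
from h import *
s=env.observe()
u=s['tool_rot'][:,0];th=np.radians(35);z=np.array([0,0,1.])
a=u*np.cos(th)+z*np.sin(th);n=-u*np.sin(th)+z*np.cos(th)
e=np.array([.5611,-.0638,.110])+.037*a
for off in(0,.013):
  h=e+off*a+.0165*n
  print(off,'head far,near,neckcollar far',[proj('wrist',X,s)[1].round(1) for X in(h+.013*a,h-.013*a,h-.009*n-.013*a)],'rear inner/outer top',[proj('wrist',e-x*a+.004*n,s)[1].round(1) for x in(.052,.056)])
E
```

```text
0 head far,near,neckcollar far [np.float64(137.7), np.float64(162.8), np.float64(155.4)] rear inner/outer top [np.float64(183.4), np.float64(186.1)]
0.013 head far,near,neckcollar far [np.float64(123.3), np.float64(150.8), np.float64(143.4)] rear inner/outer top [np.float64(183.4), np.float64(186.1)]
```

```bash
python3 -c "
from rig import env
print(env.close_job())"
```

```text
the job is handed in; nothing more can be done
None
```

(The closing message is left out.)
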